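# Run the clamp's wing nut down

## Task

The wing nut on the valve clamp is loose: push its wings round clockwise (seen from above) with a fingertip, stroke after stroke, until the nut is run fully down and snug on the steel clamp bar. Push lightly and do not grip the nut, and leave the two bottle caps and the tape roll beside the clamp where they are.

Things in the scene. Friction and masses are not known exactly. Their poses are not given: they have to be found in the camera images.
- wing_nut (a joint): angle of the brass wing nut on its upright stud, rad. 0 = run down, seated on the clamp bar, where it stops; negative = that much still to turn clockwise seen from above (it starts 4.2 to 7 loose); clockwise makes it grow. Friction 0.06 N m (3 N at a wing) holds it where it is left. The wings sit on a spring, 1.2 N m/rad: pushed on past the stop they give softly, and spring back when let go.
- nut_mid (a point): point on the nut's axis at the height of its wings' centres; x runs along the wings and turns with the nut, z is up. Wings: two upright round brass paddles, 25 mm across, 6 mm thick, centres 22.5 mm from the axis (nut spans 70 mm), from 12.5 mm below to 12.5 mm above this point. Hub 22 mm wide. The nut sinks 5 mm a turn; seated, this point is 72 mm above the worktop.
- stud_foot (a point): point on the nut's axis at the top of the steel clamp bar, 50 mm above the worktop; axes as clamp. The seated nut rests here. The bar is 24 mm wide and runs 55 mm to -y and 91 mm to +y of it. The fixed steel stud, 12 mm in diameter, rises 44 mm above this point, through the nut.
- clamp: grey bench clamp, screwed down. Origin on the worktop under the nut's axis; x to its back, y along the clamp bar towards the held valve, z up. Base 10 mm high, x -66 to 53, y -68 to 102 mm. A brass ball valve lies fixed under the bar, along x at y = 75 mm; its red lever, 12 mm wide, top at z = 63 mm, points to the front as far as x = -94 mm.
- back_plate (a point): middle of the front top edge of the clamp's upright grey back plate (44 mm behind the nut's axis, top 96 mm above the worktop, 100 mm wide, 8 mm thick); axes as clamp. It leaves too little room for a finger to push a wing round behind the nut, so push the wings at the sides and the front.
- cap_g: loose grey bottle cap, 69 mm across, 24 mm high, lying left of the clamp; origin under its centre. To be left alone.
- tape: loose roll of white tape, 52 mm across, 15 mm high, lying flat right of the clamp; origin under its centre. To be left alone.
- cap_b: loose black bottle cap, 57 mm across, 24 mm high, lying farther right of the clamp; origin under its centre. To be left alone.
Things that resemble listed ones, but are neither listed nor needed, are in the scene too. Of the things that look like the clamp, the larger one is meant.

How it is judged:
By the outcome, as a careful person would: the job done as asked, in the order asked, and still so for the second after the job is handed in, with the robot touching nothing.
It also fails if it takes over 61 s, if anything falls off the work surface, if the arm or the gripper's body presses on something with over 40 N, if the wrist force passes 120 N, or if a joint passes its speed limit or range.

## Robot

A 7-joint arm with a two-finger parallel gripper is mounted at the origin on a cart in front of the work surface, level with it; the furniture and walls round the work are solid. World frame = base frame: x ahead of the robot, y to its left, z up, the work surface at z = 0. Lengths are in m, angles in rad, forces in N, time in s.
With the tool pointing down it reaches from about 0.4 to 0.9 m from the base axis. Payload 5.5 kg.
Tool frame: the origin (TCP) lies on the centre line of the jaws, within the pads' length; the fingertips stand 22 mm ahead of it and the grasp point (between the pads) lies 3 mm ahead of it; z points along the fingers, x is the direction in which the jaws open and shut, and the axes are right-handed (so a half turn about z gives the same grasp; the last joint's range is limited). The gripper opens to 92 mm and grips with 3 to 60 N. Pads are 19 mm wide; open, the fingers measure 130 mm over their backs; the gripper's body (75 mm by 190 mm) begins 47 mm behind the grasp point.
Start: joints at [1.598, 0.501, -0.427, 1.55, 0.221, 1.138, -0.21], TCP at [0.152, -0.632, 0.249] pointing down, gripper open.
Joint ranges: [-2.88, 2.88], [-0.31, 2.03], [-1.54, 1.56], [0.2, 2.42], [-1.41, 4.55], [0.19, 2.02], [-2.57, 2.57]. Speed limits (rad/s): [2.57, 2.57, 3.14, 3.14, 3.14, 3.14, 3.14].

## Interface

Orientations are given as a unit quaternion [w, x, y, z].
In Python, from station import ctrl, fingers, solve_ik, camera, get_calibration, job gives the robot as it stands. Calls block until the motion is done:
- ctrl.reach(position, orientation): joint-space move of the TCP to a pose.
- ctrl.servo_line(position, speed=0.15, attitude=None, max_force=None): straight line of the TCP; attitude=None keeps the orientation; speed is the mean speed in m/s. With max_force (N) it stops when the force on the tool has changed by that much, and returns True; else False.
- ctrl.set_joints(angles): joint-space move.
- fingers.ungrasp() and fingers.close_gripper(f_grip=None): open the fingers fully, or close them until they stop; f_grip is the grip in N (None keeps the last).
- ctrl.sleep(seconds).
- solve_ik(position, orientation): joint angles nearest the present ones, or None.
- ctrl.sense(): the state.
- camera(name): name is "scene" or "top"; returns the picture (384x512x3 uint8, red, green, blue); there is no depth.
- get_calibration(name): a dict with "fx", "fy", "cx", "cy" (pixels), "rvec" (rotation vector, rad) and "tvec" (3), from world to camera coordinates, as OpenCV has them. Camera axes: x right, y down, z forward; pixel columns grow to the right and rows downward; lengths in m; the calibration is good to about 2 mm. A picture is of the moment at which its call begins. get_calibration takes no time and is no camera call.
A pose or a line that the arm cannot do raises ctrl.PlanningError and nothing moves.
- job.hand_in(): hands the job in, once; it reports no verdict.
The state is a dict: "t": time; "joint_positions": joint angles; "joint_vel": joint speeds; "effort": joint torques, N m; "tcp_pos": TCP position; "ee_rot": TCP orientation; "ft_force": force on the tool from outside, world axes, zero at the start; "moment": the same for the moment, N m; "finger_gap": finger opening in m.
Only numpy, scipy, OpenCV 4.12 (cv2) and the standard library are available. Lean on these libraries where they do the work, as an engineer would, in place of code of your own. Each camera call takes 0.05 s, during which the arm holds its last target.

## Working session

There is one attempt and no reset: what is moved stays moved. The work goes in short steps, each a Python script; the robot and the scene stay as the last script left them, time stands still between calls to the robot, and variables do not carry over. Pictures are saved under pics/ and viewed, and the job is handed in when it is done.

```bash
ls; mkdir -p pics
python3 - <<'E'
from station import ctrl,camera,get_calibration
import cv2
for n in("scene","top"):
    im=camera(n); cv2.imwrite(f"pics/{n}0.png",cv2.cvtColor(im,cv2.COLOR_RGB2BGR)); print(n,get_calibration(n))
s=ctrl.sense(); print(s['t'],s['tcp_pos'],s['ee_rot'],s['ft_force'],s['finger_gap'])
E
```

```text
pics
scene {'fx': 433.3718510807367, 'fy': 433.3718510807367, 'cx': 254.74122034562745, 'cy': 197.42676674708045, 'rvec': array([ 1.14459862, -2.47672576,  0.88369694]), 'tvec': array([0.37163046, 0.35730241, 0.88124873])}
top {'fx': 497.06574980593757, 'fy': 497.06574980593757, 'cx': 254.80813889489394, 'cy': 195.6403933161772, 'rvec': array([ 2.15488082, -2.18151818,  0.12464273]), 'tvec': array([0.03444466, 0.55948842, 1.36384842])}
0.1 [ 0.15167367 -0.63142919  0.24778323] [-5.73799762e-04  7.85384165e-01 -6.19008010e-01 -6.83751416e-04] [ 0.16028898 -0.37037328 -0.25078539] 0.09162541584082588
```

View pics/scene0.png

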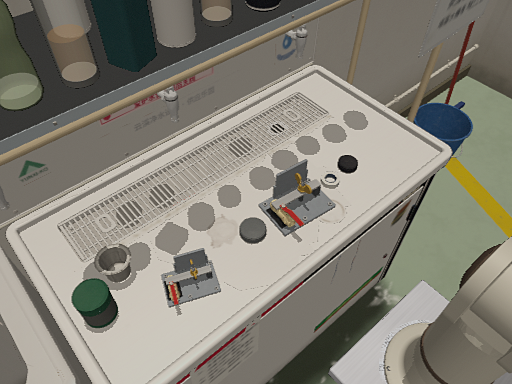

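View pics/top0.png

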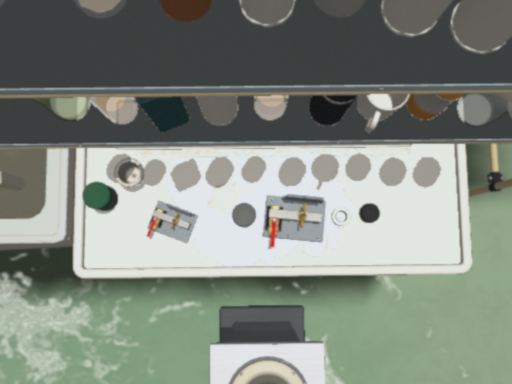

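The top view shows the larger clamp at about (296,218), with the nut near (303,214) and the lever pointing down at (273,235). The grey cap is at (244,215), the tape at (340,216) and the black cap at (369,213). The smaller decoy clamp is at (172,222). I'll zoom in.

```bash
cat > h.py <<'E'
import numpy as np,cv2
from station import *
def proj(n,P):
    c=get_calibration(n);K=np.array([[c['fx'],0,c['cx']],[0,c['fy'],c['cy']],[0,0,1]])
    return cv2.projectPoints(np.array(P,float).reshape(-1,1,3),c['rvec'],c['tvec'],K,None)[0].reshape(-1,2)
def ray(n,uv,z):
    c=get_calibration(n);R=cv2.Rodrigues(c['rvec'])[0];t=np.array(c['tvec'])
    d=R.T@np.array([(uv[0]-c['cx'])/c['fx'],(uv[1]-c['cy'])/c['fy'],1]);o=-R.T@t
    return o+d*(z-o[2])/d[2]
def crop(n,im,x0,y0,w,h,k,fn,pts=[]):
    im=cv2.cvtColor(im,cv2.COLOR_RGB2BGR)[y0:y0+h,x0:x0+w]
    im=cv2.resize(im,None,fx=k,fy=k,interpolation=cv2.INTER_CUBIC)
    for p in pts: cv2.circle(im,(int((p[0]-x0+.5)*k),int((p[1]-y0+.5)*k)),2,(255,0,255),-1)
    cv2.imwrite(fn,im)
E
python3 - <<'E'
from h import *
import cv2
s=cv2.cvtColor(cv2.imread("pics/scene0.png"),cv2.COLOR_BGR2RGB);t=cv2.cvtColor(cv2.imread("pics/top0.png"),cv2.COLOR_BGR2RGB)
crop("scene",s,250,150,100,75,8,"pics/s1.png"); crop("top",t,250,180,100,75,8,"pics/t1.png")
for uv in [(303,214),(244,215),(340,216),(369,213),(273,245)]: print(uv,ray("top",uv,0.05 if uv[0]==303 else 0.02))
for n in("scene","top"):
    c=get_calibration(n);R=cv2.Rodrigues(c['rvec'])[0];print(n,-R.T@np.array(c['tvec']))
E
```

```text
(303, 214) [ 0.50524635 -0.10444939  0.05      ]
(244, 215) [0.50657794 0.0585972  0.02      ]
(340, 216) [ 0.50045904 -0.21166023  0.02      ]
(369, 213) [ 0.50792579 -0.29373698  0.02      ]
(273, 245) [ 0.42156495 -0.02162003  0.02      ]
scene [0.03521781 0.46855815 0.90641408]
top [0.40845545 0.03685357 1.41636937]
```

View pics/s1.png

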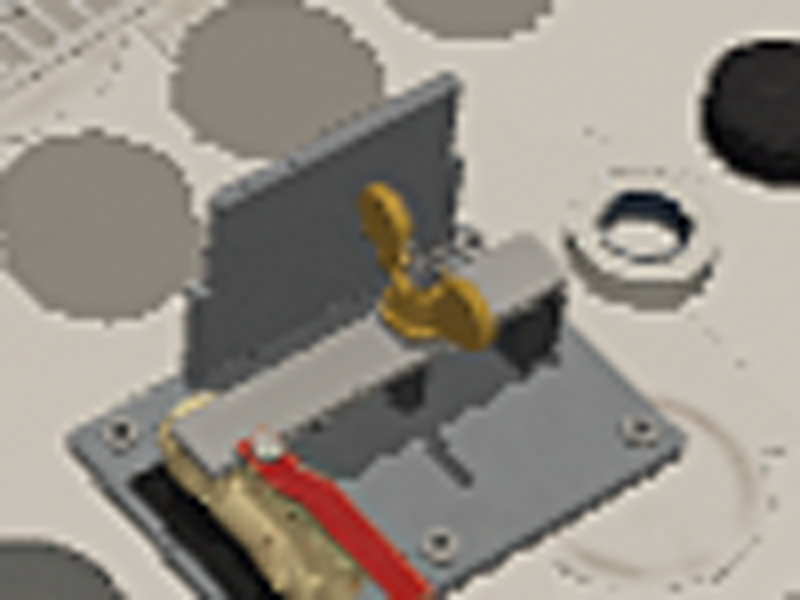

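View pics/t1.png

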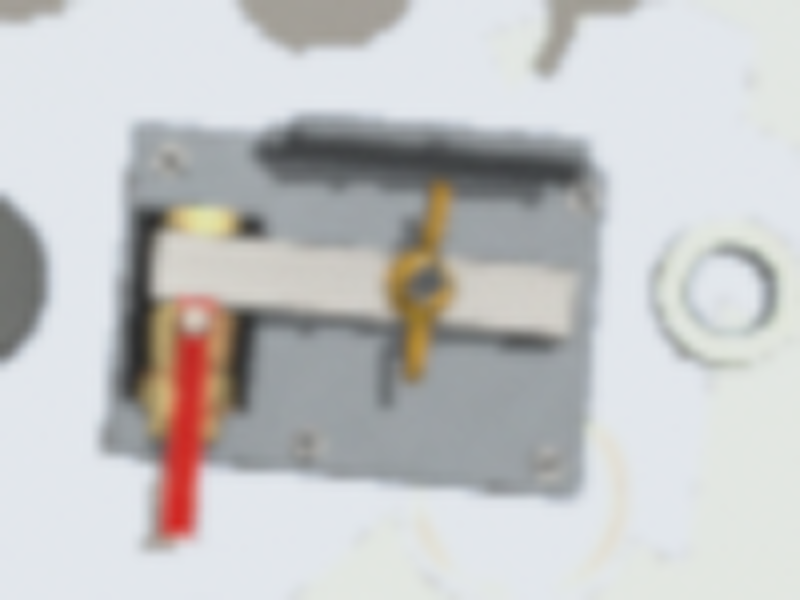

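```bash
cat > fit.py <<'E'
from h import *
from scipy.optimize import least_squares
T=[((53,102,10),(135,125)),((-66,102,10),(105,450)),((-66,-68,10),(577,495)),((53,-68,10),(605,175)),((12,91,50),(155,232)),((-12,91,50),(152,295)),((12,-55,50),(577,270)),((-12,-55,50),(570,338))]
S=[((12,-55,50),(527,235)),((-12,-55,50),(565,275)),((12,91,50),(170,430)),((-12,91,50),(215,472)),((53,102,10),(70,440)),((-66,-68,10),(683,445)),((44,50,96),(212,208)),((44,-50,96),(455,88))]
def W(q,P):
    P=np.array(P,float)/1e3;c,s=np.cos(q[2]),np.sin(q[2])
    return np.c_[q[0]+c*P[:,0]-s*P[:,1],q[1]+s*P[:,0]+c*P[:,1],P[:,2]]
off={'top':(250,180),'scene':(250,150)}
def px(n,L): return np.array([b for a,b in L])/8.-.5+np.array(off[n])
def res(q): return np.concatenate([(proj(n,W(q,[a for a,b in L]))-px(n,L)).ravel() for n,L in(('top',T),('scene',S))])
if __name__=="__main__":
    r=least_squares(res,[.505,-.105,-.05],x_scale=[.01,.01,.01],loss='soft_l1');q=r.x;print(q);print(res(q).reshape(-1,2).round(1).tolist())
    # wings: tip points, az rel world and z
    Tw=[(440,185),(412,380)];Sw=[(378,185),(472,348)]
    nt=px('top',[(0,b) for b in Tw]);
    for z in(.072,.077):
        a,b=ray('top',nt[0],z),ray('top',nt[1],z);print('top az',np.degrees(np.arctan2(*(b-a)[1::-1])),(a+b)/2,np.linalg.norm(a-b))
    cv=[cv2.cvtColor(cv2.imread(f"pics/{n}0.png"),cv2.COLOR_BGR2RGB) for n in('scene','top')]
    az=np.degrees(np.arctan2(*(b-a)[1::-1]))
    for n,im in zip(('scene','top'),cv):
        pts=[]
        for k in(0,np.pi):
            d=np.array([np.cos(np.radians(az)+k),np.sin(np.radians(az)+k)])
            for t in np.linspace(0,2*np.pi,24):
                rr=.0225+.0125*np.cos(t);pts.append([q[0]+d[0]*rr,q[1]+d[1]*rr,.0765+.0125*np.sin(t)])
        x=W(q,[a for a,b in T]+[a for a,b in S])
        crop(n,im,*off[n],100,75,8,f"pics/fit_{n}.png",np.vstack([proj(n,pts),proj(n,x)]))
E
python3 fit.py
```

```text
[ 0.50028672 -0.09842927 -0.10302398]
[[-1.1, -0.1], [-1.1, 1.0], [0.0, 0.9], [-0.3, -0.9], [-0.5, 0.0], [-0.9, 0.8], [-0.5, 0.1], [-0.3, 0.2], [-0.2, -1.1], [0.9, -0.4], [-0.2, -1.1], [-0.2, -0.2], [-0.8, -1.2], [1.3, -1.1], [0.9, -0.2], [1.5, -1.3]]
top az 170.53056522618658 [ 0.50157879 -0.10146007  0.072     ] 0.0669722589786919
top az 170.53056522618658 [ 0.50123244 -0.10094565  0.077     ] 0.06672317468526598
```

View pics/fit_scene.png

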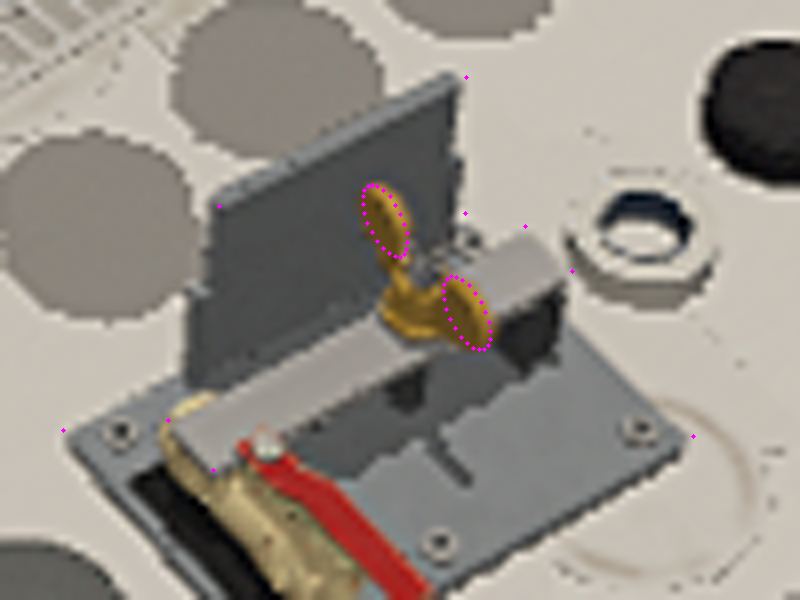

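View pics/fit_top.png

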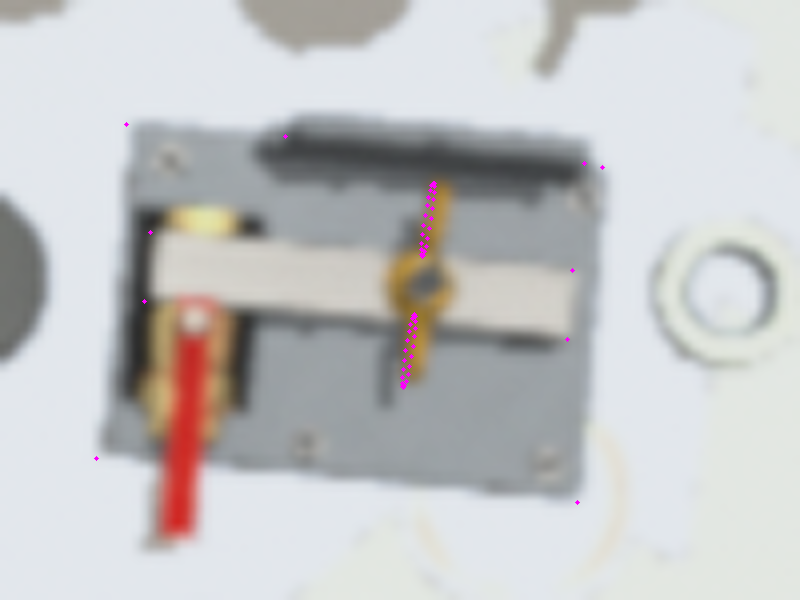

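```bash
cat >> h.py <<'E'
from scipy.spatial.transform import Rotation as Ro
AX=np.array([.5005,-.0995])
def rt(phi):
    p=np.radians(phi);return np.array([np.cos(p),np.sin(p)]),np.array([-np.sin(p),np.cos(p)])
def pose(phi,off=.0125,R=.036,z=.090,flip=0):
    r,t=rt(phi);c=AX+R*r+off*t
    x=np.r_[r,0]*(-1 if flip else 1);zz=np.array([0,0,-1.]);y=np.cross(zz,x)
    q=Ro.from_matrix(np.c_[x,y,zz]).as_quat()
    return np.r_[c,z],np.r_[q[3],q[:3]]
E
python3 - <<'E'
from h import *
for f in(0,1):
  for p in range(290,40,-30):
    j=solve_ik(*pose(p,flip=f)); print(f,p,None if j is None else np.round(j,2))
E
```

```text
0 290 [ 0.72  0.59 -0.67  1.94  0.5   0.79 -1.46]
0 260 [ 0.69  0.54 -0.59  1.98  0.43  0.75 -1.9 ]
0 230 [ 0.63  0.49 -0.5   2.03  0.36  0.71 -2.37]
0 200 [ 0.15  0.42  0.06  2.09 -0.04  0.64 -2.56]
0 170 [-0.55  0.57  0.9   2.13 -0.67  0.75 -2.53]
0 140 [ 1.1   0.87 -1.3   2.09  1.01  1.05  1.71]
0 110 [ 1.06  0.88 -1.3   2.07  1.02  1.07  1.15]
0 80 [ 0.76  0.59 -0.86  2.03  0.63  0.8   0.92]
0 50 [ 0.81  0.67 -0.95  1.99  0.72  0.87  0.33]
1 290 [ 1.1   0.98 -1.31  1.93  1.06  1.16  1.28]
1 260 [ 0.94  0.67 -0.93  1.97  0.72  0.87  1.01]
1 230 [ 0.98  0.67 -0.98  2.02  0.74  0.86  0.46]
1 200 [ 0.92  0.59 -0.89  2.06  0.66  0.8  -0.02]
1 170 [ 0.85  0.54 -0.82  2.09  0.59  0.75 -0.52]
1 140 [ 0.77  0.52 -0.77  2.1   0.54  0.73 -1.05]
1 110 [ 0.71  0.52 -0.75  2.08  0.53  0.74 -1.6 ]
1 80 [ 0.65  0.54 -0.71  2.04  0.51  0.75 -2.12]
1 50 [ 0.53  0.52 -0.56  1.99  0.41  0.73 -2.55]
```

```bash
cat >> h.py <<'E'
def tang(s,phi,f0):
    r,t=rt(phi);f=np.array(s['ft_force'])[:2]-f0[:2];return float(f@t),float(f@r)
def stroke(p0,p1,f0,step=10,off=.0125,lim=6,tot=8,speed=.06,**k):
    p=p0
    while p>p1+1e-6:
        p=max(p1,p-step)
        P,q=pose(p,off,flip=1,**k)
        hit=ctrl.servo_line(P,speed,q,max_force=lim)
        s=ctrl.sense();ft,fr=tang(s,p,f0)
        print(f"phi {p:.0f} hit {hit} ft {ft:.1f} fr {fr:.1f} fz {s['ft_force'][2]-f0[2]:.1f} t {s['t']:.2f}")
        if hit or ft>tot: return p,True
    return p,False
E
python3 - <<'E'
from h import *
fingers.close_gripper(5)
P,q=pose(170,.034,z=.16,flip=1)
ctrl.reach(P,q)
P,q=pose(170,.034,flip=1)
print(ctrl.servo_line(P,.1,q,max_force=8))
s=ctrl.sense();f0=np.array(s['ft_force']);print(s['t'],s['finger_gap'],s['tcp_pos']-P,f0)
np.save('f0.npy',f0)
for o in(.022,.018,.015,.0125):
    P,q=pose(170,o,flip=1);h=ctrl.servo_line(P,.04,q,max_force=4);s=ctrl.sense();print(o,h,np.round(tang(s,170,f0),2),np.round((s['tcp_pos']-P)*1e3,1))
    if h:break
for n in("scene","top"):
    im=camera(n);crop(n,im,*((250,150) if n=='scene' else (250,180)),100,75,8,f"pics/c_{n}.png")
print(ctrl.sense()['t'])
E
```

```text
False
4.525 0.00022367894998701591 [4.16186910e-04 9.08149749e-05 3.08134701e-04] [ 0.03026741  0.16857457 -0.63887335]
0.022 False [-0.6   0.48] [0.2 0.3 0.2]
0.018 False [-0.1  -0.25] [0.  0.2 0. ]
0.015 False [ 0.54 -0.07] [-0.   0.1 -0.1]
0.0125 False [3.05 0.61] [-0.3 -0.5 -0.1]
5.825
```

View pics/c_scene.png

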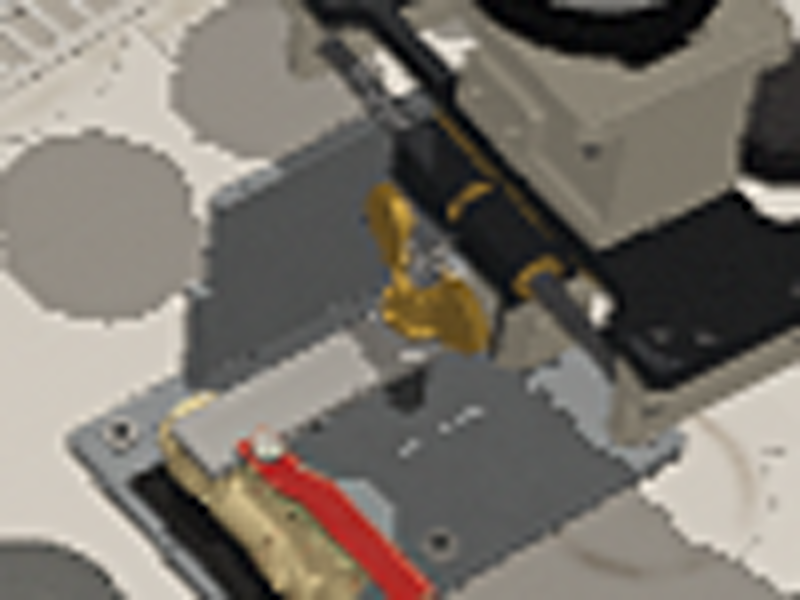

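View pics/c_top.png

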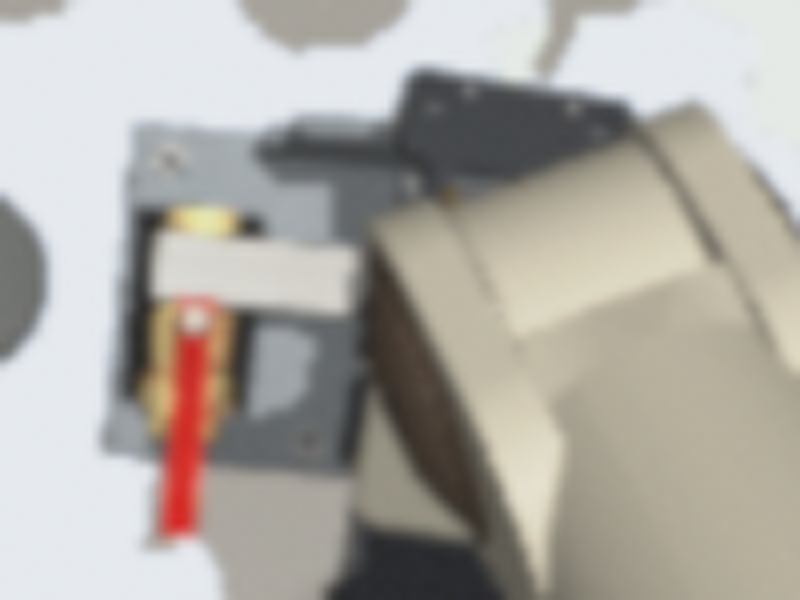

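The picture shows the closed fingertips in contact with the right face of the front wing, at about (490,315) in the crop. The force is about 3 N, which matches the friction. Now the first stroke.

Run:
```python
from h import *
f0=np.load('f0.npy')
print(stroke(170,66,f0,speed=.05))
```

```text
phi 160 hit False ft 2.2 fr 0.4 fz 0.1 t 6.15
phi 150 hit False ft 2.9 fr -0.6 fz 0.4 t 6.47
phi 140 hit False ft 2.5 fr -0.1 fz -0.5 t 6.80
phi 130 hit False ft 2.8 fr 0.1 fz 0.4 t 7.12
phi 120 hit False ft 2.3 fr -0.3 fz 0.1 t 7.45
phi 110 hit False ft 2.2 fr 0.3 fz 0.2 t 7.78
phi 100 hit False ft 1.6 fr -0.0 fz -0.8 t 8.10
phi 90 hit False ft 1.8 fr -0.4 fz -0.4 t 8.43
phi 80 hit False ft 3.1 fr -0.1 fz 0.1 t 8.75
phi 70 hit False ft 2.4 fr 0.2 fz -0.4 t 9.07
phi 66 hit False ft 2.9 fr 0.9 fz -0.3 t 9.32
(66, False)
```

```bash
cat >> h.py <<'E'
def off_up(phi):
    P,q=pose(phi,.026,flip=1);ctrl.servo_line(P,.1,q)
    P[2]=.16;ctrl.servo_line(P,.2,q)
def enter(phi,phistart):
    P,q=pose(phi,.032,z=.16,flip=1);ctrl.reach(P,q)
    P[2]=.09;h=ctrl.servo_line(P,.1,q,max_force=6)
    f0=np.array(ctrl.sense()['ft_force']);print('down hit',h,f0.round(2),ctrl.sense()['t'])
    if h: raise SystemExit
    P,q=pose(phi,.015,flip=1);h=ctrl.servo_line(P,.05,q,max_force=4);print('in',h,tang(ctrl.sense(),phi,f0))
    np.save('f0.npy',f0);return f0
E
python3 - <<'E'
from h import *
off_up(66)
f0=enter(247,247)
print(stroke(247,66,f0,speed=.05,lim=5,tot=7))
E
```

```text
down hit False [-0.06  0.35  0.5 ] 13.3333
in False (0.10613089127231974, 0.5700238297010898)
phi 237 hit False ft 2.0 fr 0.3 fz -0.7 t 14.16
phi 227 hit False ft 3.1 fr -0.4 fz -1.0 t 14.48
phi 217 hit False ft 3.0 fr 0.4 fz -1.4 t 14.81
phi 207 hit False ft 2.4 fr 0.2 fz -1.8 t 15.13
phi 197 hit False ft 2.0 fr -0.9 fz -1.2 t 15.46
phi 187 hit False ft 2.9 fr -0.5 fz -1.7 t 15.78
phi 177 hit False ft 3.1 fr -0.9 fz -1.4 t 16.11
phi 167 hit False ft 3.3 fr -0.7 fz -0.9 t 16.43
phi 157 hit False ft 2.4 fr -0.5 fz -0.7 t 16.76
phi 147 hit False ft 2.0 fr 0.1 fz -1.9 t 17.08
phi 137 hit False ft 3.0 fr -0.1 fz -1.6 t 17.41
phi 127 hit False ft 2.8 fr -0.4 fz -1.3 t 17.73
phi 117 hit False ft 2.4 fr 0.4 fz -0.7 t 18.06
phi 107 hit False ft 2.1 fr -0.6 fz -0.9 t 18.38
phi 97 hit False ft 2.9 fr 0.0 fz -1.5 t 18.71
phi 87 hit False ft 2.2 fr 0.1 fz -1.1 t 19.03
phi 77 hit False ft 1.7 fr -0.4 fz -1.0 t 19.36
phi 67 hit False ft 2.4 fr -0.9 fz -0.9 t 19.68
phi 66 hit False ft 2.3 fr 0.3 fz -0.1 t 19.93
(66, False)
```

Turned about 284° so far and not seated yet. The next stroke uses smaller steps so I can feel the stop.

Run:
```python
from h import *
off_up(66)
f0=enter(247,247)
print(stroke(247,66,f0,step=5,speed=.04,lim=4.5,tot=6.5))
```

```text
down hit False [-1.05  0.53  0.43] 24.0083
in False (1.021303001314072, 0.6074634373383412)
phi 242 hit False ft 4.0 fr 0.9 fz -2.4 t 24.79
phi 237 hit False ft 4.2 fr -0.6 fz -1.6 t 25.04
phi 232 hit False ft 3.9 fr 1.3 fz -1.4 t 25.29
phi 227 hit False ft 3.2 fr -0.0 fz 0.4 t 25.54
phi 222 hit False ft 3.7 fr -0.5 fz -3.1 t 25.79
phi 217 hit False ft 3.2 fr -0.4 fz -1.9 t 26.04
phi 212 hit False ft 2.9 fr -0.1 fz -1.7 t 26.29
phi 207 hit False ft 3.3 fr -1.7 fz -2.2 t 26.54
phi 202 hit False ft 3.4 fr -0.6 fz -2.6 t 26.79
phi 197 hit False ft 2.8 fr -1.1 fz -1.7 t 27.04
phi 192 hit False ft 3.3 fr -1.1 fz -1.6 t 27.29
phi 187 hit False ft 2.9 fr -2.2 fz -1.8 t 27.54
phi 182 hit False ft 2.6 fr -2.2 fz -1.7 t 27.79
phi 177 hit False ft 3.2 fr -2.0 fz -1.8 t 28.04
phi 172 hit False ft 4.9 fr -2.8 fz -1.7 t 28.29
phi 167 hit False ft 6.1 fr -3.6 fz -1.0 t 28.54
phi 162 hit False ft 7.6 fr -3.7 fz -1.4 t 28.79
(162, True)
```

The force is rising steadily from about 175° on, which suggests the stop. I'll back off and look.

Run:
```python
from h import *
s=ctrl.sense();P,q=pose(162,flip=1);print((s['tcp_pos']-P)*1e3)
off_up(162)
s=ctrl.sense();print(s['ft_force'],s['t'])
P,q=pose(250,.032,z=.25,R=.15,flip=1);ctrl.reach(P,q)
for n in("scene","top"):
    im=camera(n);crop(n,im,*((250,150) if n=='scene' else (250,180)),100,75,8,f"pics/d_{n}.png")
    cv2.imwrite(f"pics/{n}2.png",cv2.cvtColor(im,cv2.COLOR_RGB2BGR))
print(ctrl.sense()['t'])
```

```text
[-0.27826922 -2.11135552 -0.08346856]
[-0.18760883  0.06955009  0.40574736] 29.575
31.1167
```

View pics/d_scene.png

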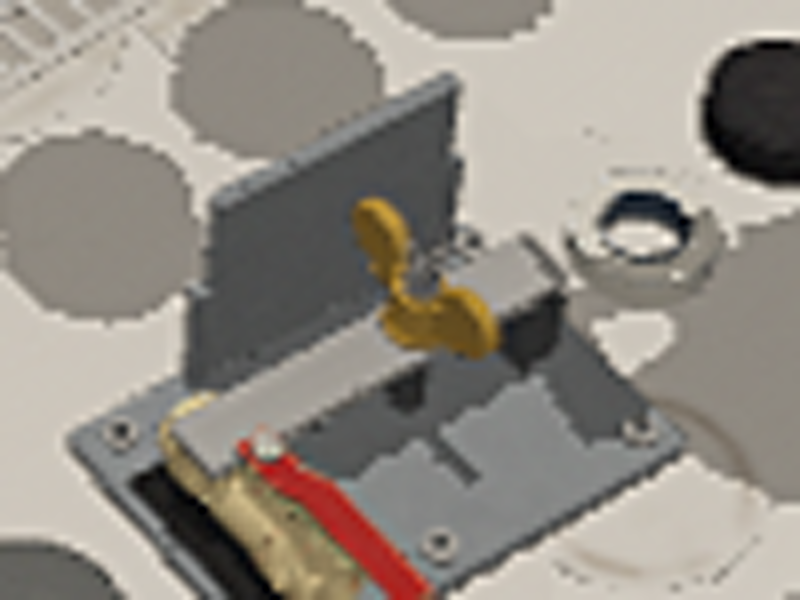

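View pics/d_top.png

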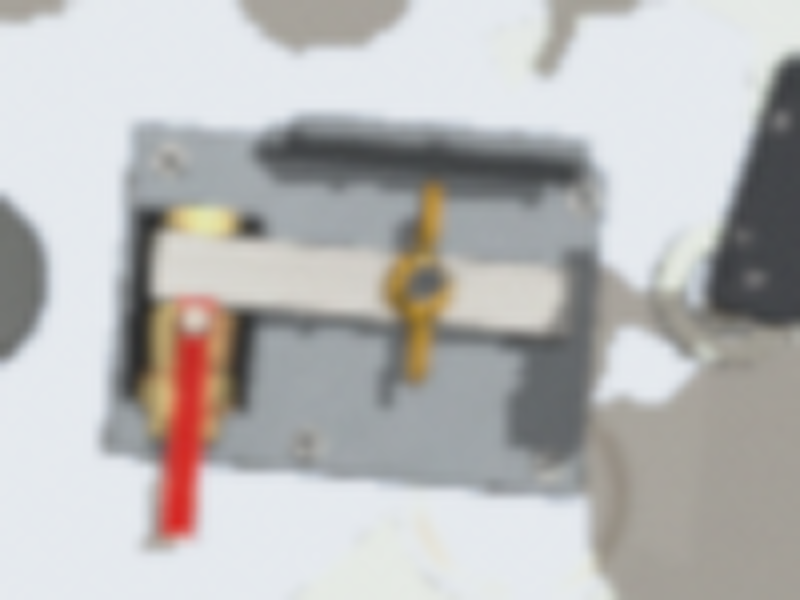

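The wings now lie nearly along the clamp's x axis at about 174°: in the top crop the tips are at (432,185) and (416,382). The nut sits visibly lower, and it sprang back from 162°. One more light push will confirm the stop.

Run:
```python
from h import *
f0=enter(185,185)
print(stroke(185,155,f0,step=3,speed=.03,lim=4.5,tot=7))
p=ctrl.sense()['tcp_pos']
off_up(162)
P,q=pose(250,.032,z=.25,R=.15,flip=1);ctrl.reach(P,q)
for n in("scene","top"):
    im=camera(n)
    pts=[]
    for k in(0,180):
        d=rt(173+k)[0]
        for t in np.linspace(0,2*np.pi,24):
            rr=.0225+.0125*np.cos(t);pts.append([.5003+d[0]*rr,-.0987+d[1]*rr,.072+.0125*np.sin(t)])
    crop(n,im,*((250,150) if n=='scene' else (250,180)),100,75,8,f"pics/e_{n}.png",proj(n,pts) if n=='scene' else [])
    cv2.imwrite(f"pics/{n}3.png",cv2.cvtColor(im,cv2.COLOR_RGB2BGR))
print(ctrl.sense()['t'])
```

```text
down hit False [-0.64  0.03 -0.44] 33.1167
in False (0.5707229274195181, -1.4737921816619404)
phi 182 hit False ft -0.7 fr -0.7 fz 0.2 t 33.91
phi 179 hit False ft 0.4 fr 0.4 fz -0.6 t 34.16
phi 176 hit False ft 2.1 fr -0.5 fz -0.4 t 34.41
phi 173 hit False ft 3.8 fr -0.9 fz -0.2 t 34.66
phi 170 hit False ft 5.1 fr -0.8 fz -0.4 t 34.91
phi 167 hit False ft 6.4 fr -2.7 fz -0.1 t 35.16
phi 164 hit False ft 6.7 fr -3.7 fz -0.1 t 35.41
phi 161 hit False ft 7.3 fr -2.9 fz 0.4 t 35.66
(161, True)
37.9917
```

View pics/e_scene.png

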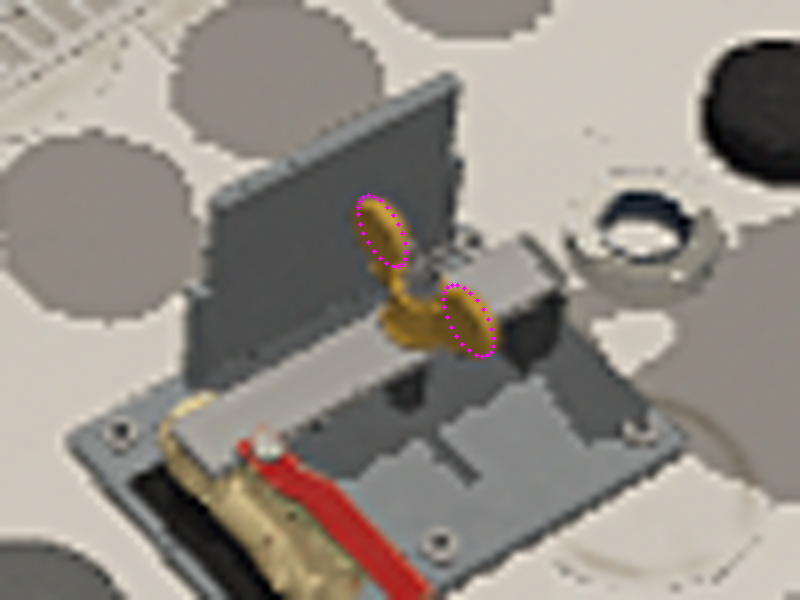

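View pics/e_top.png

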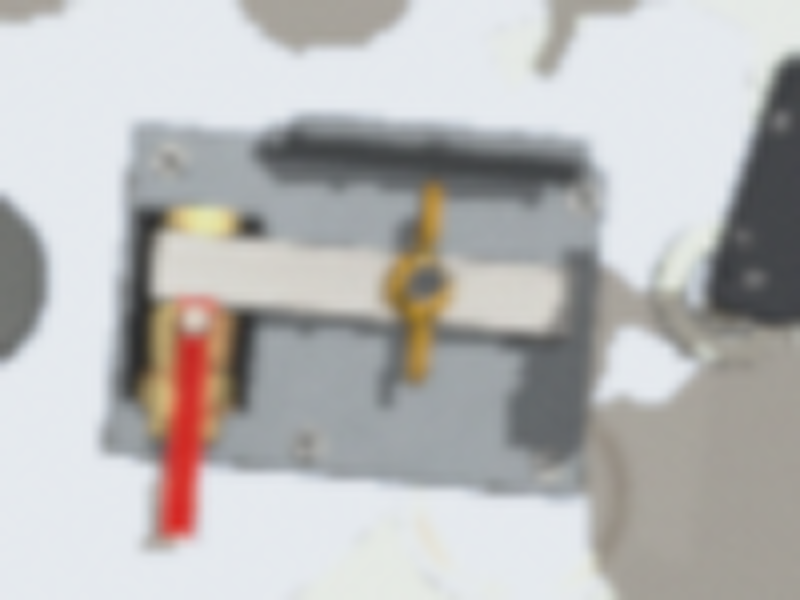

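View pics/top3.png

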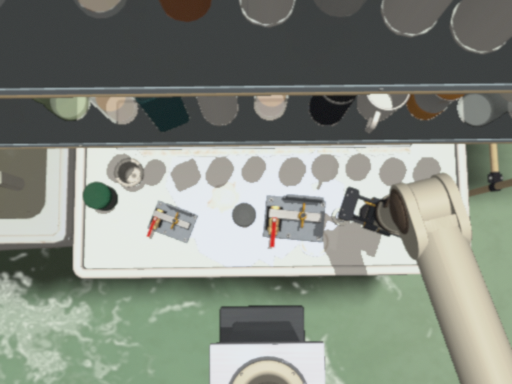

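Run:
```python
from h import *
job.hand_in();print(ctrl.sense()['t'])
```

```text
the job is handed in; nothing more can be done
the job is handed in; nothing more can be done
```

The wing nut on the larger clamp is run down and snug on the clamp bar, and I've handed the job in. It took three clockwise strokes with the closed fingertips, about 356° (6.2 rad) in total. The last clock reading was 38.0 s.

- **Pushing force:** pushing took about 2–4 N while the nut was turning. At the stop it rose to at most about 7.6 N.
- **Stop:** the force began to climb at about 175°. When I backed off, the wings sprang back to rest at about 174°. A second light push met the stop at the same angle, and the nut came back to the same place.
- **Height:** in the last scene picture, the outline I drew for a seated nut (middle 72 mm above the worktop) matches the wings.
- **Other items:** the tape and the visible parts of both caps look unmoved in the last pictures. The arm partly hid the tape and the black cap in the last top view, so for those I went by the scene view. The arm was clear of everything at hand-in.
- **Disagreements:** the two cameras differ by about 2 mm on where the nut's axis is. The force at the stop also rose more slowly than the stated spring would give. I put that down to contact near the wing tips and some give in the arm, but did not check it.

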